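# Start the fusing kiln from its control box

### The job

Start the fusing kiln with closed fingers, in this order: push the raised end of the power rocker right down so it is switched on, press the long bar key fully down so that it stays down, then press the flat round start button fully down for a moment and let it come back up. Do not press the short square key or the mushroom stop button, do not press a control before its turn, and leave the jars and the glass bar where they stand. Finish with the hand clear of everything.

Things in the scene. Friction and masses are not known exactly. Their poses are not given: they have to be found in the camera images.
- console: Fixed grey steel kiln control box, 210 mm (its x) by 300 mm (y) by 60 mm high, flat level deck. Origin: centre of underside, z up, x away from the robot within 0.4 rad of yaw. Six deck places (x -47 or +47 mm, y -95, 0 or +95 mm) hold, in any arrangement, five control modules square with the box and one small jar.
- rocker (a joint): Power rocker: black paddle 70 mm long (console x), 34 wide, 12 thick, see-sawing on a pin in its middle, parallel to console y, 18 mm above the deck. Value in rad: near 0 (start 0 to 0.06) is off, far end (console +x) raised; 0.44 is fully on, far end down. Light friction (2 to 4 N on its end); it stays where it is left.
- rocker_press (a point): Point on the top face of the rocker's raised far half, on its mid line, 26 mm from the pin: press here. It goes with the paddle: about 29 mm above the deck (89 mm above the bench) when off, about 18 mm above the deck when fully on.
- long_key (a joint): Programme key for fusing: the long bar key. Value = how far it is pressed down, m: 0 to 0.001 at the start, 0.008 fully down. Needs about 3 N and latches: it stays down where it is left.
- long_key_top (a point): Centre of the flat top of the long bar key, 66 mm long (console y) by 24 mm wide (console x); 26 mm above the deck when up, 18 mm when fully down. Moulded black plastic. Works straight up and down. Sits on an aluminium faceplate 84 mm square and 8 mm thick.
- short_key (a joint): Programme key for annealing: the short square key, not wanted today. Value = how far pressed, m: 0 up, 0.008 down. Needs about 3 N and stays down where it is left.
- short_key_top (a point): Centre of the flat top of the short square key, 24 by 24 mm, 26 mm above the deck when up. Moulded black plastic. Works straight up and down. Sits on an aluminium faceplate 84 mm square and 8 mm thick.
- start (a joint): Start button: flat round spring button. Value = how far it is pressed, m: 0 up, 0.008 fully down. The spring needs 1.2 N to start and 4 N fully down, and brings it back up when let go.
- start_top (a point): Centre of the flat top of the round start button, 32 mm in diameter, 26 mm above the deck when up. Moulded black plastic. Works straight up and down. Sits on an aluminium faceplate 84 mm square and 8 mm thick.
- stop (a joint): Stop button: mushroom-headed spring button. Value = how far it is pressed, m: 0 up, 0.006 fully down; needs 4 N fully down.
- stop_top (a point): Top of the domed mushroom head, 50 mm in diameter, 45 mm above the deck: the widest and tallest control. Moulded black plastic. Works straight up and down. Sits on an aluminium faceplate 84 mm square and 8 mm thick.
- small_jar: Loose small glass frit jar with white lid, 40 mm in diameter, 50 mm high, standing on the deck in the sixth place. Origin: centre of its underside, z up.
- tall_jar: Loose glass frit jar with white lid, 68 mm in diameter, 100 mm high, on the bench to the left of the console. Origin: centre of its underside.
- mid_jar: Loose glass frit jar with white lid, 56 mm in diameter, 78 mm high, on the bench to the right of the console. Origin: centre of its underside.
- glass_bar: Loose bar of amber glass, 160 mm (its y) by 30 mm by 18 mm high, lying on the bench beyond the console. Origin: centre of its underside.

How it is judged:
By the outcome, as a careful person would: the job done as asked, in the order asked, and still so for the second after the job is handed in, with the robot touching nothing.
It also fails if it takes over 48 s, if anything falls off the work surface, if the arm or the gripper's body presses on something with over 40 N, if the wrist force passes 120 N, or if a joint passes its speed limit or range.

### The arm

A 7-joint arm with a two-finger parallel gripper is mounted at the origin on the work surface. World frame = base frame: x ahead of the robot, y to its left, z up, the work surface at z = 0. Lengths are in m, angles in rad, forces in N, time in s.
With the tool pointing down it reaches from about 0.4 to 0.85 m from the base axis. Payload 4.4 kg.
Tool frame: the origin (TCP) lies on the mounting face of the last link; the fingertips stand 199 mm ahead of it and the grasp point (between the pads) lies ctrl.grip_point_offset ahead of it (ctrl.grip_point_offset is the distance from the TCP to the grasp point, in m); z points along the fingers, y is the direction in which the jaws open and shut (so a half turn about z gives the same grasp; the last joint's range is limited). The gripper opens to 94 mm and grips with 3 to 60 N. Pads are 16 mm wide; open, the fingers measure 119 mm over their backs; the gripper's body (75 mm by 177 mm) begins 78 mm behind the grasp point.
Start: joints at [-1.222, 0.628, 0.038, 1.517, -0.027, 0.996, -0.02], TCP at [0.262, 0.595, 0.405] pointing down, gripper open.
Joint ranges: [-3.06, 3.06], [-0.37, 2.12], [-1.25, 1.32], [0.18, 2.47], [-1.1, 4.24], [0.23, 1.98], [-2.94, 2.94]. Speed limits (rad/s): [2.57, 2.57, 3.14, 3.14, 3.14, 3.14, 3.14].

### API

Orientations are given as a unit quaternion [w, x, y, z].
In Python, from cell import telemetry, vision, ctrl gives the robot as it stands.
- The arm moves only by the shell command python3 -m handwheel 'ROWS'. ROWS is JSON, a list of rows, each a list of 7 numbers: the finger opening in mm, from 0 to 94, then the shift along the world's x, y, z in mm, then the turn, a rotation vector about the world's x, y, z in rad. In form: [[jaw, dx, dy, dz, wx, wy, wz], ...]. A call has 1 to 8 rows; each row shifts and turns the commanded pose from where the row before left it; what a row does not reach is not made up. A row lasts 1/12 s, in which the tool goes at most 41.7 mm and 7.16 degrees, less where a joint would pass 70% of its speed; a pose out of reach is approached as far as the arm can. A call with a gripper value outside its range is refused whole. The fingers move at their own pace and stop on an object; the grip force is fixed at half the most. Time passes only in rows, so rows that do not move let the fingers close. It gives the time, the measured TCP pose, the force and the opening at its end, in the units of the state.
- telemetry.read_state(): the state, without advancing time (a new reading comes with each control period).
- vision.capture(name): name is "scene" or "top" or "wrist"; returns (picture, depth): 400x640x3 uint8, red, green, blue; 400x640 float32, m along the optical axis (not along the pixel's ray), 0 where there is no reading.
- vision.calibration(name): a dict with "fx", "fy", "cx", "cy" (pixels), "k1" (the pictures are not rectified: a ray, as slopes to the right and down, at radius r is drawn at 1 + k1 r^2 times it, then the intrinsics apply), "rvec" (rotation vector, rad) and "tvec" (3), from world to camera coordinates, as OpenCV has them. Camera axes: x right, y down, z forward; pixel columns grow to the right and rows downward; lengths in m; the calibration is good to about 2 mm. A picture is of the moment at which its call begins: read the wrist's pose just before it. calibration takes no time and is no camera call; for the wrist camera it gives the pose at the moment of the call.
- ctrl.sign_off(): hands the job in, once; it reports no verdict.
The state is a dict: "t": time; "joint_positions": joint angles; "joint_velocities": joint speeds; "joint_efforts": joint torques, N m; "tcp_pos": TCP position; "tcp_rot": TCP orientation; "contact_force": force on the tool from outside, world axes, zero at the start; "moment": the same for the moment, N m; "grip_width": finger opening in m.
Only numpy, scipy, OpenCV 4.12 (cv2) and the standard library are available. Lean on these libraries where they do the work, as an engineer would, in place of code of your own. Each camera call takes 0.05 s, during which the arm holds its last target. There are 200 camera calls.

## Working session

There is one attempt and no reset: what is moved stays moved. The work goes in short steps, Python scripts to look and compute and a shell command to move; the robot and the scene stay as the last step left them, time stands still between calls to the robot, and variables do not carry over. Pictures are saved under pics/ and viewed, about 8 in all and at most 12, crops included, and the job is handed in when it is done.

```bash
ls; mkdir -p pics
cat > h.py <<'E'
import numpy as np, cv2
from cell import telemetry, vision, ctrl
def world(cal, D, uv):
    """pixels (N,2) -> world points using depth"""
    uv=np.asarray(uv,float).reshape(-1,2)
    K=np.array([[cal['fx'],0,cal['cx']],[0,cal['fy'],cal['cy']],[0,0,1.]])
    n=cv2.undistortPoints(uv.reshape(-1,1,2),K,np.array([cal['k1'],0,0,0.])).reshape(-1,2)
    d=np.array([np.median(D[int(v)-1:int(v)+2,int(u)-1:int(u)+2]) for u,v in uv])
    P=np.c_[n*d[:,None],d]
    R=cv2.Rodrigues(np.array(cal['rvec'],float))[0]
    return (P-np.ravel(cal['tvec']))@R
def snap(name,tag):
    cal=vision.calibration(name); im,D=vision.capture(name)
    cv2.imwrite(f'pics/{tag}.png',im[:,:,::-1]); np.savez(f'{tag}.npz',D=D,im=im,cal=np.array(cal,dtype=object))
    return cal,im,D
E
python3 - <<'E'
from h import *
s=telemetry.read_state(); print(s['t'],s['tcp_pos'],s['tcp_rot'],s['grip_width'],ctrl.grip_point_offset)
for n in('top','scene'):
    cal,im,D=snap(n,n+'0'); print(n,cal)
E
```

```text
pics
0.0 [0.26181665 0.59462871 0.40377878] [-1.71314796e-04  2.05924651e-01  9.78567422e-01 -8.99680985e-04] 0.09391887779417317 0.1804
top {'fx': 363.71084944987865, 'fy': 363.71084944987865, 'cx': 315.62774805419076, 'cy': 197.45304245919922, 'k1': -0.018441055807400783, 'rvec': array([ 2.17418842, -2.22860985,  0.10650072]), 'tvec': array([0.05061853, 0.61593905, 1.02398361])}
scene {'fx': 431.4549354991755, 'fy': 431.4549354991755, 'cx': 317.3997642950761, 'cy': 193.46740322624456, 'k1': -0.0470449304031857, 'rvec': array([ 1.40529918,  2.21136915, -0.81520807]), 'tvec': array([ 0.19093357, -0.36918333,  1.53078351])}
```

View pics/top0.png

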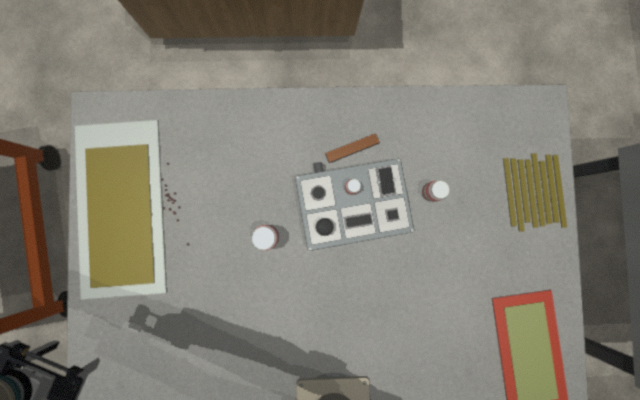

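Top view: far row has start button (318,193), small jar (353,186) and rocker (387,180). Near row has stop (324,227), long key (357,220) and short key (392,214).

Run:
```python
from h import *
z=np.load('top0.npz',allow_pickle=True); D=z['D'];im=z['im'];cal=z['cal'].item()
names=['start','jar','rocker','stop','long','short']
uv=[(318,193),(353,186),(387,180),(324,227),(357,220),(392,214)]
# refine dark blobs
g=cv2.cvtColor(im,cv2.COLOR_RGB2GRAY)
r=[]
for n,(u,v) in zip(names,uv):
    if n!='jar':
        w=15; p=g[v-w:v+w+1,u-w:u+w+1]; m=(p<75).astype(np.uint8)
        k,l,st,c=cv2.connectedComponentsWithStats(m); i=l[w,w]; print(n,i,st[i]); u,v=c[i]+[u-w,v-w]
    r.append((u,v))
P=world(cal,D,r)
for n,q,p in zip(names,r,P): print(n,np.round(q,1),np.round(p,4))
# plane model fit, console xy
M=np.array([(47,95),(47,0),(47,-95),(-47,95),(-47,0),(-47,-95)])/1000
i=[0,3,4,5]; A=M[i];B=P[i,:2]
a,b=A-A.mean(0),B-B.mean(0); yaw=np.arctan2((a[:,0]*b[:,1]-a[:,1]*b[:,0]).sum(),(a*b).sum())
R=np.array([[np.cos(yaw),-np.sin(yaw)],[np.sin(yaw),np.cos(yaw)]]); t=B.mean(0)-R@A.mean(0)
print('yaw',yaw,'c',t); print(np.round(M@R.T+t,4))
print('rocker_press',R@[.047+.026,-.095]+t)
print('joints',telemetry.read_state()['joint_positions'])
cv2.imwrite('pics/s.png',cv2.resize(z['im'][140:260,230:470,::-1],None,fx=3,fy=3))
```

```text
start 1 [11 10 10 10 77]
rocker 1 [  7   3  15  26 279]
stop 1 [  8   7  16  16 206]
long 1 [  5  11  24  10 162]
short 1 [11 12 10  8 61]
start [318.2 192.3] [0.6264 0.0302 0.0853]
jar [353 186] [ 0.6389 -0.0612  0.1097]
rocker [386.2 180.3] [ 0.6549 -0.1556  0.0844]
stop [324.5 226.5] [0.5344 0.0166 0.1035]
long [358.4 220.4] [ 0.548  -0.0761  0.0852]
short [392.4 214.5] [ 0.5616 -0.1686  0.0863]
yaw 0.14515648600539996 c [ 0.59428215 -0.06956692]
[[ 0.627   0.0312]
 [ 0.6408 -0.0628]
 [ 0.6545 -0.1568]
 [ 0.534   0.0176]
 [ 0.5478 -0.0764]
 [ 0.5615 -0.1704]]
rocker_press [ 0.68025592 -0.15300858]
joints [-1.22179852  0.62924931  0.03844078  1.51825143 -0.02698728  0.99629923
 -0.02000499]
```

View pics/scene0.png

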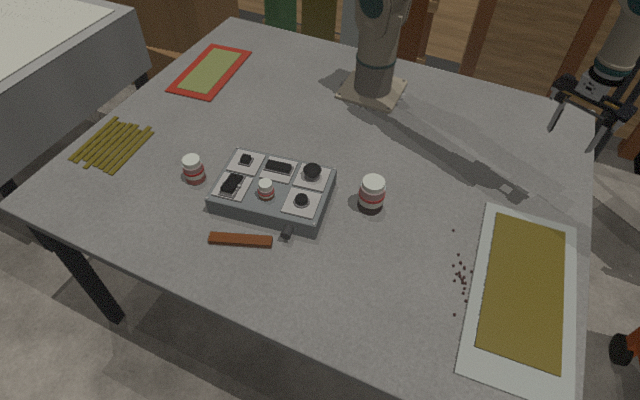

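The console fit agrees with all the control positions and heights to about 2 mm. The scene view confirms the layout, with a small dark thing behind the console at its far side. Now moving above the rocker, fingers closed and jaws turned square with the box.

```bash
python3 -m handwheel '[[0,17,-31,0,0,0,0.024],[0,17,-31,0,0,0,0.024],[0,17,-31,0,0,0,0.024],[0,17,-31,0,0,0,0.024],[0,17,-31,0,0,0,0.024],[0,17,-31,0,0,0,0.024],[0,17,-31,0,0,0,0.024],[0,17,-31,0,0,0,0.024]]' | tail -5
python3 -m handwheel '[[0,17,-31,0,0,0,0.024],[0,17,-31,0,0,0,0.024],[0,17,-31,0,0,0,0.024],[0,17,-31,0,0,0,0.024],[0,17,-31,0,0,0,0.024],[0,17,-31,0,0,0,0.024],[0,17,-31,0,0,0,0.024],[0,17,-31,0,0,0,0.024]]' | tail -5
python3 -m handwheel '[[0,17,-31,0,0,0,0.024],[0,17,-31,0,0,0,0.024],[0,17,-31,0,0,0,0.024],[0,17,-31,0,0,0,0.024],[0,0,0,0,0,0,0]]' | tail -5
python3 - <<'E'
from h import *
s=telemetry.read_state();print(s)
snap('wrist','w1')
E
```

```text
t: 0.77
tcp_pos: [0.3984, 0.3452, 0.4044]
tcp_rot: [-0.0, 0.11, 0.994, -0.0]
contact_force: [0.7, 0.0, 0.5]
grip_width: 0.044
t: 1.43
tcp_pos: [0.5344, 0.0972, 0.4045]
tcp_rot: [-0.0, 0.015, 1.0, -0.0]
contact_force: [1.7, 0.8, 0.2]
grip_width: 0.0002
t: 1.85
tcp_pos: [0.604, -0.0336, 0.4042]
tcp_rot: [0.001, -0.028, 1.0, -0.003]
contact_force: [0.4, -0.9, 1.1]
grip_width: 0.0004
{'t': 1.85, 'joint_positions': array([ 0.03786554,  0.56180474, -0.04814154,  1.64996848,  0.03912418,
        0.92887938,  1.60047748]), 'joint_velocities': array([-0.06356851, -0.02916571, -0.05398289,  0.07442282, -0.04081514,
        0.00397367, -0.09338013]), 'joint_efforts': array([ -2.33223438, -49.99516368,  -2.33332582, -18.01387489,
        -0.34172536,   0.20738193,   0.71211677]), 'tcp_pos': array([ 0.60396244, -0.03357785,  0.40415017]), 'tcp_rot': array([ 8.42695869e-04, -2.79697001e-02,  9.99604297e-01, -2.86957749e-03]), 'contact_force': array([ 0.38387855, -0.88412085,  1.12691368]), 'moment': array([ 0.00115633,  0.02428453, -0.0573314 ]), 'grip_width': 0.0004398761653651228}
```

View pics/w1.png

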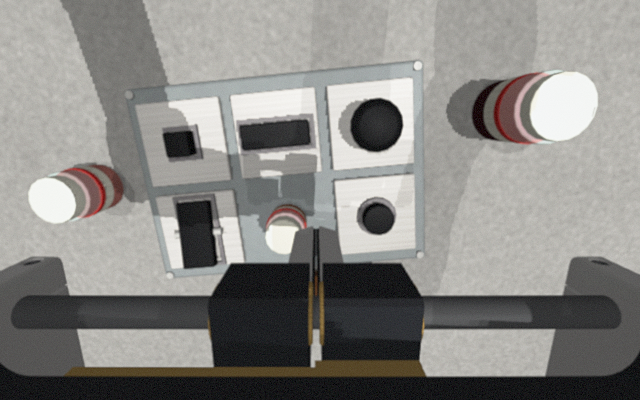

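Wrist view: short key (180,144), long key (274,135), stop (376,125), start (378,216) and rocker (197,232). The console is seen whole, so I'll refine the fit from here.

Run:
```python
from h import *
z=np.load('w1.npz',allow_pickle=True); D=z['D'];im=z['im'];cal=z['cal'].item()
g=cv2.cvtColor(im,cv2.COLOR_RGB2GRAY)
names=['start','rocker','stop','long','short']
uv=[(378,217),(197,232),(376,125),(274,133),(180,144)]
r=[]
for n,(u,v) in zip(names,uv):
    p=(g<45).astype(np.uint8); k,l,st,c=cv2.connectedComponentsWithStats(p); i=l[v,u]; print(n,g[v,u],st[i]); r.append(c[i])
P=world(cal,D,r)
for n,q,p in zip(names,r,P): print(n,np.round(q,1),np.round(p,4))
M=np.array([(47,95),(47,-95),(-47,95),(-47,0),(-47,-95)])/1000
i=[0,2,3,4]; A=M[i];B=P[i,:2]
a,b=A-A.mean(0),B-B.mean(0); yaw=np.arctan2((a[:,0]*b[:,1]-a[:,1]*b[:,0]).sum(),(a*b).sum())
R=np.array([[np.cos(yaw),-np.sin(yaw)],[np.sin(yaw),np.cos(yaw)]]); t=B.mean(0)-R@A.mean(0)
print('yaw',yaw,'c',t); print(np.round(M@R.T+t,4)); print('press',R@[.073,-.095]+t)
# rocker profile along its length
K=np.array([[cal['fx'],0,cal['cx']],[0,cal['fy'],cal['cy']],[0,0,1.]])
for x in (-25,0,25,30):
    w=np.r_[R@[.047+x/1000,-.095]+t,.085]; q=cv2.projectPoints(w[None],np.array(cal['rvec'],float),np.array(cal['tvec'],float),K,np.array([cal['k1'],0,0,0.]))[0].ravel()
    print(x,q,world(cal,D,[q]))
```

```text
start 48 [     0      0    640    378 217673]
rocker 39 [ 177  201   40   67 2019]
stop 51 [     0      0    640    378 217673]
long 50 [     0      0    640    378 217673]
short 32 [164 131  32  26 682]
start [321.2 178.3] [ 0.5896 -0.0296  0.0608]
rocker [196.5 233.2] [ 0.6504 -0.1553  0.0844]
stop [321.2 178.3] [ 0.5896 -0.0296  0.0608]
long [321.2 178.3] [ 0.5896 -0.0296  0.0608]
short [179.4 143.7] [ 0.5595 -0.1673  0.0872]
yaw -0.019478872810190333 c [ 0.60511171 -0.08826985]
[[ 0.654   0.0058]
 [ 0.6503 -0.1842]
 [ 0.56    0.0076]
 [ 0.5581 -0.0874]
 [ 0.5563 -0.1823]]
press [ 0.67624749 -0.18467369]
-25 [167.34968397 208.39038961] [[ 0.62990487 -0.19115837  0.06972852]]
0 [168.31805572 231.68866725] [[ 0.65646412 -0.19204101  0.06897352]]
25 [169.25764988 254.11518694] [[ 0.68267205 -0.1924267   0.06923165]]
30 [169.44220885 258.49988119] [[ 0.68812928 -0.19272715  0.06883034]]
```

Run:
```python
from h import *
z=np.load('w1.npz',allow_pickle=True); D=z['D'];cal=z['cal'].item()
H,W=D.shape; v,u=np.mgrid[1:H-1,1:W-1]; X=np.zeros((H,W,3))
vv,uu=np.mgrid[1:270,120:440]
X=np.zeros((H,W,3)); X[1:270,120:440]=world(cal,D,np.c_[uu.ravel(),vv.ravel()]).reshape(269,320,3)
names=['start','rocker','stop','long','short']; P=[]
for n,(u,v) in zip(names,[(378,217),(197,232),(376,125),(274,133),(180,144)]):
    w=48; m=np.zeros((H,W),np.uint8); s=np.s_[v-w:v+w,u-w:u+w]; m[s]=X[s][...,2]>.077
    l=cv2.connectedComponents(m)[1]; q=X[l==l[v,u]]
    if n=='stop': q=q[q[:,2]>.09]
    c=(q.min(0)+q.max(0))/2 if n in('start','stop') else q.mean(0)
    (cx,cy),sz,an=cv2.minAreaRect((q[:,:2]*1000).astype(np.float32)); P.append([cx/1000,cy/1000]); print(n,l[v,u],len(q),cx,cy,sz,an,np.median(q[:,2]),q.mean(0).round(4))
P=np.array(P)
M=np.array([(47,95),(47,-95),(-47,95),(-47,0),(-47,-95)])/1000
a,b=M-M.mean(0),P-P.mean(0); yaw=np.arctan2((a[:,0]*b[:,1]-a[:,1]*b[:,0]).sum(),(a*b).sum())
R=np.array([[np.cos(yaw),-np.sin(yaw)],[np.sin(yaw),np.cos(yaw)]]); t=P.mean(0)-R@M.mean(0)
print('yaw',yaw,'c',t); print(np.round(M@R.T+t,4)); press=R@[.073,-.095]+t; print('press',press)
print('rows mm to press',1000*(press-telemetry.read_state()['tcp_pos'][:2]))
```

```text
start 1 797 624.2119140625 29.783967971801758 (30.7607421875, 30.491182327270508) 6.024819850921631 0.08692732284413579 [0.6231 0.0292 0.0863]
rocker 1 2353 652.288818359375 -158.0420379638672 (68.85234832763672, 50.25844192504883) 9.477099418640137 0.08438456136325792 [ 0.6519 -0.1562  0.0844]
stop 1 2246 531.795166015625 16.56849479675293 (46.98732376098633, 47.724510192871094) 4.237277030944824 0.10304736291981823 [0.5317 0.0149 0.102 ]
long 1 1776 545.8704833984375 -77.74583435058594 (24.072763442993164, 66.12439727783203) 8.573904991149902 0.0863455926347646 [ 0.5456 -0.0772  0.0862]
short 1 689 560.4067993164062 -171.49322509765625 (23.09088706970215, 24.17908477783203) 8.731346130371094 0.08699996515918876 [ 0.5599 -0.1697  0.0863]
yaw 0.14853365010929082 c [ 0.59221113 -0.07079464]
[[ 0.6246  0.0301]
 [ 0.6528 -0.1578]
 [ 0.5317  0.0162]
 [ 0.5457 -0.0778]
 [ 0.5598 -0.1717]]
press [ 0.67846621 -0.15394548]
rows mm to press [  75.70201544 -124.04339512]
```

```bash
python3 -m handwheel '[[0,19,-31,0,0,0,0.023],[0,19,-31,0,0,0,0.023],[0,19,-31,0,0,0,0.023],[0,19,-31,0,0,0,0.023],[0,0,0,-30,0,0,0],[0,0,0,-35,0,0,0],[0,0,0,-25,0,0,0],[0,0,0,0,0,0,0]]'
python3 - <<'E'
from h import *
s=telemetry.read_state();print(s['tcp_pos'],s['tcp_rot'],s['contact_force'])
E
```

```text
t: 2.57
tcp_pos: [0.6755, -0.1472, 0.3083]
tcp_rot: [-0.006, -0.079, 0.997, 0.002]
contact_force: [-1.9, 1.2, -0.3]
grip_width: 0.0008
[ 0.67546151 -0.1472224   0.30829503] [-0.00570954 -0.07910462  0.99684774  0.00210748] [-1.92599689  1.1883647  -0.31594793]
```

```bash
python3 -m handwheel '[[0,3,-5,0,0,0,0],[0,0,0,0,0,0,0],[0,0,0,0,0,0,0]]'
python3 - <<'E'
from h import *
s=telemetry.read_state();print(s['tcp_pos'],s['tcp_rot'],s['contact_force'])
E
```

```text
t: 2.82
tcp_pos: [0.6819, -0.1543, 0.3171]
tcp_rot: [0.002, -0.078, 0.997, -0.001]
contact_force: [0.6, -0.4, -0.7]
grip_width: 0.0002
[ 0.68193736 -0.15427761  0.31713639] [ 1.97074436e-03 -7.84308076e-02  9.96917407e-01 -6.38425684e-04] [ 0.6459456  -0.38059172 -0.67530493]
```

```bash
python3 -m handwheel '[[0,-3,0,-20,0,0,0],[0,0,0,-8,0,0,0],[0,0,0,-5,0,0,0],[0,0,0,0,0,0,0],[0,0,0,0,0,0,0]]'; python3 -m handwheel '[[0,0,0,-3,0,0,0],[0,0,0,-2,0,0,0],[0,0,0,0,0,0,0],[0,0,0,0,0,0,0]]'
```

```text
t: 3.23
tcp_pos: [0.6781, -0.154, 0.2823]
tcp_rot: [0.0, -0.079, 0.997, -0.0]
contact_force: [-1.0, -0.1, -0.7]
grip_width: 0.0003
t: 3.57
tcp_pos: [0.6783, -0.154, 0.2793]
tcp_rot: [0.001, -0.078, 0.997, -0.0]
contact_force: [-2.6, 1.0, 12.3]
grip_width: 0.0006
```

```bash
python3 -m handwheel '[[0,0,0,-3,0,0,0],[0,0,0,0,0,0,0],[0,0,0,0,0,0,0]]'; python3 -m handwheel '[[0,0,0,30,0,0,0],[0,-20,12,40,0,0,0],[0,-36,20,0,0,0,0],[0,-36,20,0,0,0,0],[0,-36,20,0,0,0,0],[0,-4,3,0,0,0,0],[0,0,0,0,0,0,0],[0,0,0,0,0,0,0]]'
python3 - <<'E'
from h import *
s=telemetry.read_state();print(s['tcp_pos'],s['tcp_rot'])
cal,im,D=snap('wrist','w2')
K=np.array([[cal['fx'],0,cal['cx']],[0,cal['fy'],cal['cy']],[0,0,1.]])
y=.1485;R=np.array([[np.cos(y),-np.sin(y)],[np.sin(y),np.cos(y)]]);t=[.5922,-.0708]
for x in (-26,0,26):
    w=np.r_[R@[.047+x/1000,-.095]+t,.084]; q=cv2.projectPoints(w[None],np.array(cal['rvec'],float),np.array(cal['tvec'],float),K,np.array([cal['k1'],0,0,0.]))[0].ravel()
    print(x,q.round(),world(cal,D,[q]).round(4))
E
```

```text
t: 3.82
tcp_pos: [0.6783, -0.154, 0.2789]
tcp_rot: [0.001, -0.078, 0.997, -0.0]
contact_force: [-7.2, 1.8, 26.6]
grip_width: 0.0004
t: 4.48
tcp_pos: [0.5488, -0.0806, 0.3403]
tcp_rot: [0.001, -0.079, 0.997, -0.0]
contact_force: [1.7, -0.4, 0.5]
grip_width: 0.0005
[ 0.54875968 -0.08057306  0.3403243 ] [ 1.02573623e-03 -7.85997639e-02  9.96905647e-01 -3.94212831e-04]
-26 [206. 287.] [[ 0.6219 -0.1592  0.0922]]
0 [209. 313.] [[ 0.5221 -0.1071  0.263 ]]
26 [211. 339.] [[ 0.5288 -0.1063  0.2625]]
```

View pics/w2.png

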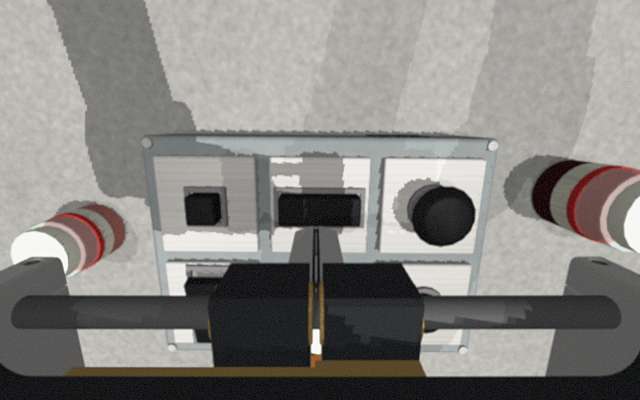

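The rocker's near end now stands high at 92 mm and the force rose to 27 N without further travel, so it is on its stop. The fingers hang over the long key at (319,210). Pressing it.

```bash
python3 -m handwheel '[[0,-3,3,-20,0,0,0],[0,0,0,-20,0,0,0],[0,0,0,-10,0,0,0],[0,0,0,-6,0,0,0],[0,0,0,-4,0,0,0],[0,0,0,0,0,0,0],[0,0,0,0,0,0,0]]'; python3 -m handwheel '[[0,0,0,-3,0,0,0],[0,0,0,-2,0,0,0],[0,0,0,0,0,0,0],[0,0,0,0,0,0,0]]'
```

```text
t: 5.12
tcp_pos: [0.5455, -0.0775, 0.28]
tcp_rot: [0.001, -0.078, 0.997, -0.0]
contact_force: [-0.3, -0.8, -0.2]
grip_width: 0.0005
t: 5.45
tcp_pos: [0.5456, -0.0774, 0.2771]
tcp_rot: [0.002, -0.078, 0.997, -0.0]
contact_force: [-2.3, -0.0, 15.9]
grip_width: 0.0006
```

```bash
python3 -m handwheel '[[0,0,0,-2,0,0,0],[0,0,0,0,0,0,0],[0,0,0,0,0,0,0]]'; python3 -m handwheel '[[0,0,0,36,0,0,0],[0,0,0,36,0,0,0],[0,20,27,0,0,0,0],[0,20,27,0,0,0,0],[0,20,27,0,0,0,0],[0,19,27,0,0,0,0],[0,0,0,0,0,0,0],[0,0,0,0,0,0,0]]'
python3 - <<'E'
from h import *
s=telemetry.read_state();print(s['tcp_pos'],s['tcp_rot'])
cal,im,D=snap('wrist','w3')
K=np.array([[cal['fx'],0,cal['cx']],[0,cal['fy'],cal['cy']],[0,0,1.]])
for n,w in dict(long=(.5457,-.0778,.078),longR=(.5477,-.0978,.078),longL=(.5425,-.058,.078),short=(.5598,-.1717,.086),stop=(.5317,.0162,.104)).items():
    q=cv2.projectPoints(np.array([w]),np.array(cal['rvec'],float),np.array(cal['tvec'],float),K,np.array([cal['k1'],0,0,0.]))[0].ravel()
    print(n,q.round(),world(cal,D,[q]).round(4))
E
```

```text
t: 5.7
tcp_pos: [0.5456, -0.0773, 0.2768]
tcp_rot: [0.002, -0.078, 0.997, -0.001]
contact_force: [-6.3, 0.2, 29.4]
grip_width: 0.0006
t: 6.37
tcp_pos: [0.6245, 0.0333, 0.3448]
tcp_rot: [0.001, -0.081, 0.997, 0.001]
contact_force: [-0.5, -0.5, 0.2]
grip_width: 0.0002
[0.62448742 0.03326644 0.34477117] [ 5.37568524e-04 -8.05795900e-02  9.96747873e-01  5.63744183e-04]
long [187.  89.] [[ 0.5457 -0.0775  0.0789]]
longR [160.  88.] [[ 0.5477 -0.097   0.0795]]
longL [213.  89.] [[ 0.5425 -0.0577  0.0789]]
short [53. 87.] [[ 0.5598 -0.1709  0.087 ]]
stop [311.  87.] [[0.5319 0.0163 0.1062]]
```

View pics/w3.png

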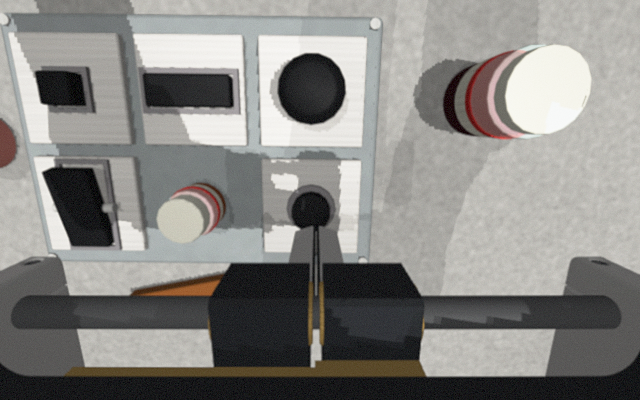

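Long key (187,89) reads 79 mm against the short key's 87 mm, so it is latched 8 mm down. The rocker (80,205) is tipped to its far side, and the fingers are over start (311,208). Pressing start.

```bash
python3 -m handwheel '[[0,0,-3,-24,0,0,0],[0,0,0,-20,0,0,0],[0,0,0,-12,0,0,0],[0,0,0,-6,0,0,0],[0,0,0,-4,0,0,0],[0,0,0,0,0,0,0],[0,0,0,0,0,0,0]]'; python3 -m handwheel '[[0,0,0,-2,0,0,0],[0,0,0,-1,0,0,0],[0,0,0,0,0,0,0],[0,0,0,0,0,0,0]]'
```

```text
t: 7.0
tcp_pos: [0.6239, 0.027, 0.2794]
tcp_rot: [0.0, -0.078, 0.997, -0.0]
contact_force: [-1.7, -2.5, 2.5]
grip_width: 0.0004
t: 7.33
tcp_pos: [0.6243, 0.0274, 0.2774]
tcp_rot: [0.001, -0.078, 0.997, -0.0]
contact_force: [-4.0, -2.1, 9.7]
grip_width: 0.0004
```

Already close to the stop; one firmer press, then straight up and back clear of everything.

```bash
python3 -m handwheel '[[0,0,0,-3,0,0,0],[0,0,0,0,0,0,0],[0,0,0,0,0,0,0],[0,0,0,0,0,0,0]]'; python3 -m handwheel '[[0,0,0,30,0,0,0],[0,0,0,40,0,0,0],[0,0,0,40,0,0,0],[0,-20,30,20,0,0,0],[0,-20,30,0,0,0,0],[0,-20,30,0,0,0,0],[0,-20,30,0,0,0,0],[0,-20,30,0,0,0,0]]';python3 -m handwheel '[[0,-20,30,0,0,0,0],[0,-20,30,0,0,0,0],[0,-20,30,0,0,0,0],[0,-20,30,0,0,0,0],[0,-10,30,0,0,0,0],[0,0,0,0,0,0,0],[0,0,0,0,0,0,0]]'
python3 - <<'E'
from h import *
cal,im,D=snap('top','top1')
z0=np.load('top0.npz',allow_pickle=True)['D']
y=.1485;R=np.array([[np.cos(y),-np.sin(y)],[np.sin(y),np.cos(y)]]);t=np.array([.5942,-.0696])
K=np.array([[cal['fx'],0,cal['cx']],[0,cal['fy'],cal['cy']],[0,0,1.]])
for n,(x,yy,h) in dict(start=(47,95,86),jar=(47,0,110),rock_far=(73,-95,80),rock_near=(21,-95,86),stop=(-47,95,105),long=(-47,0,80),short=(-47,-95,86)).items():
    w=np.r_[R@[x/1000,yy/1000]+t,h/1000]
    q=cv2.projectPoints(w[None],np.array(cal['rvec'],float),np.array(cal['tvec'],float),K,np.array([cal['k1'],0,0,0.]))[0].ravel()
    print(n,q.round(),'z before/after',world(cal,z0,[q])[0,2].round(4),world(cal,D,[q])[0,2].round(4))
cv2.imwrite('pics/f.png',cv2.resize(im[120:260,220:480,::-1],None,fx=3,fy=3))
E
```

```text
t: 7.67
tcp_pos: [0.6243, 0.0274, 0.277]
tcp_rot: [0.001, -0.078, 0.997, -0.0]
contact_force: [-7.7, -1.7, 27.1]
grip_width: 0.0001
t: 8.33
tcp_pos: [0.5231, 0.1796, 0.4035]
tcp_rot: [0.001, -0.079, 0.997, 0.001]
contact_force: [-0.3, 0.7, -0.3]
grip_width: 0.0004
t: 8.92
tcp_pos: [0.4328, 0.3303, 0.4031]
tcp_rot: [0.001, -0.081, 0.997, 0.001]
contact_force: [0.3, -0.3, -0.3]
grip_width: 0.0008
start [318. 192.] z before/after 0.087 0.0857
jar [354. 185.] z before/after 0.1096 0.1086
rock_far [384. 171.] z before/after 0.0884 0.0781
rock_near [388. 190.] z before/after 0.0788 0.0903
stop [324. 227.] z before/after 0.1034 0.1048
long [358. 221.] z before/after 0.0852 0.0773
short [393. 214.] z before/after 0.0862 0.085
```

View pics/f.png

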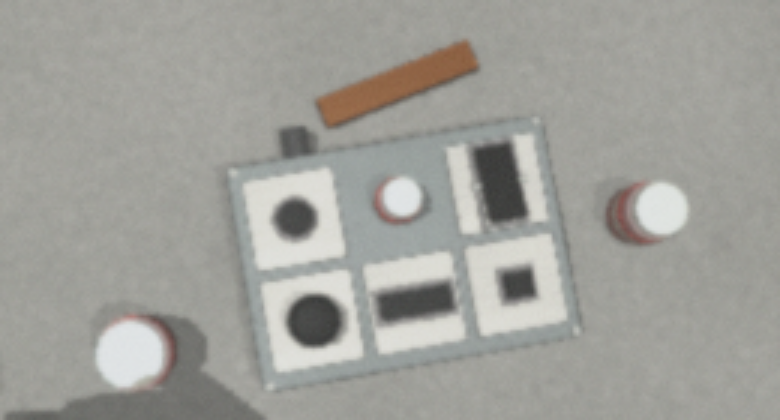

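The final top crop shows the jars and the glass bar in place and the hand clear. Heights: rocker far end 88→78 mm, long key 85→77 mm, start back up at 86 mm, short key and stop unchanged.

```bash
python3 -c "
from cell import ctrl; print(ctrl.sign_off())"
```

```text
the job is handed in; nothing more can be done
None
```

The kiln was started in the order asked, with closed fingers, and the job was handed in at about 9 s of the 48 s allowed. I pushed the rocker's raised end down, pressed the long key, then pressed the start button and let it come back up. Each was pressed onto its stop at 27–29 N.

The last overhead camera check found:

| Item | Height before (mm) | Height after (mm) |
|---|---|---|
| Rocker, far end | 88 | 78 (on) |
| Rocker, near end | 79 | 90 |
| Long key | 85 | 77 (stays down) |
| Start button | 87 | 86 (back up) |
| Short key | 86 | 85 |
| Stop button | 103 | 105 |

The short key and stop button differences are within camera noise, so I take both as untouched. The small jar kept its height. The other jars and the glass bar looked undisturbed in the picture, but I did not measure them. The hand is clear of everything, with contact force about 0 N.

No check failed. The overhead and wrist cameras differed by about 2 mm on positions, which is within the calibration.

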